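Clear the plane and lay the square to the pencil line

TASK

Lift the wooden hand plane off the planed board and set it gently down on its sole in the empty shallow tray. Then lay the T square on the board, its wooden fence flush against the board's long edge on the robot's side and its metal blade lying flat across the board, with the blade's red-striped edge on the pencil line, and let go. Leave the mallet, the glue bottle and the sanding block where they are.

Things in the scene. Friction and masses are not known exactly. Their poses are not given: they have to be found in the camera images.
- board: Pale planed board lying flat on the bench, fixed: 110 mm wide (its x), 320 mm long (its y), 24 mm thick. Origin: centre of its underside; the top is at z = +24 mm. Its -x long edge (face at x = -55 mm) is the one on the robot's side. Four black bench dogs (16 mm high, lower than the board) stand against its two short ends.
- line: Dark pencil line, 2.5 mm wide, drawn square across the whole width of the board's top; at the start it is partly hidden under the plane. Origin: middle of the line, on the board's top; axes parallel to the board's (the line runs along x).
- plane: Wooden hand plane, 0.5 to 0.85 kg, standing along the board (toe to the board's +y). Origin: centre of its sole; x to the toe, z up. Base 200 x 56 mm, 28 mm high; on it a narrower body 44 mm wide, x = -95 to 55 mm, up to z = 62 mm. Round horn (38 mm thick, at x = 78 mm) up to z = 122 mm; blade and wedge lean back from x = 0, z = 30 mm to x = -95 mm, z = 117 mm.
- plane_grip (a point): Where to grip the plane: middle of its 44 mm wide upper body, near the centre of mass, (0, 0, 50) mm in the plane's frame; close the fingers along the plane's y.
- tray: Fixed shallow open plywood tray with a cork floor, 270 mm long (its x), 112 mm wide (its y), walls 6 mm thick and 18 mm high. Origin: centre of its underside; inner floor at z = 6 mm. The plane goes in lengthwise, toe either way. The tray may stand on the robot's left or right.
- square: Handled T square, 0.24 kg: aluminium blade 46 mm wide, 4 mm thick, with a dark wooden fence (130 x 20 mm) across under one end, reaching 16 mm below the blade's underside. Origin: middle of the fence's flat inner face (plane x = 0), level with the blade's underside. x along the blade away from the fence (blade x = -20 to 140 mm), y left, z up. Red stripe along the +y edge (y = 23 mm).
- square_handle (a point): Middle of the square's wooden handle bar, (55, 0, 26) mm in the square's frame. The bar stands on the blade, 90 mm long (along x), 22 mm wide (y), top at z = 38 mm: grip it across y.
- fence_left (a point): Point on the fence's inner face near its +y end: (0, +60, -8) mm in the square's frame.
- fence_right (a point): Point on the fence's inner face near its -y end: (0, -60, -8) mm in the square's frame.
- red_edge (a point): Point on the red-striped edge of the blade, at its underside: (55, 23, 0) mm in the square's frame.
- offcut: Dark offcut of wood, fixed on the bench, 110 x 140 mm (x, y), 24 mm thick, on the side where the tray is not. Origin: centre of its underside. At the start the square's blade lies flat on it, the fence hanging free beyond its robot-side edge.
- mallet: Loose wooden mallet lying beyond the board, blue handle 24 mm thick, head 60 x 110 x 50 mm; bystander. Origin on the bench under the handle, 100 mm from the head's centre, which lies along +x.
- glue: Loose glue bottle, 52 mm diameter, 130 mm high, standing beyond the board; bystander. Origin: centre of its underside.
- sander: Loose cork sanding block, 70 x 110 x 30 mm, lying between robot and board; bystander. Origin: centre of its underside.
Things that resemble listed ones, but are neither listed nor needed, are in the scene too. What is shaped like the plane but green is not meant.

How it is judged:
By the outcome, as a careful person would: the job done as asked, in the order asked, and still so for the second after the job is handed in, with the robot touching nothing.
It also fails if it takes over 59 s, if anything falls off the work surface, if the arm or the gripper's body presses on something with over 40 N, if the wrist force passes 120 N, or if a joint passes its speed limit or range.

ROBOT

A 6-joint arm with a two-finger parallel gripper is mounted at the origin on the work surface. World frame = base frame: x ahead of the robot, y to its left, z up, the work surface at z = 0. Lengths are in m, angles in rad, forces in N, time in s.
With the tool pointing down it reaches from about 0.25 to 0.775 m from the base axis. Payload 4 kg.
Tool frame: the origin (TCP) lies midway between the tips of the shut fingers; the grasp point (between the pads) lies 19 mm behind it (grip_point_offset is the distance from the TCP to the grasp point, in m); z points along the fingers, y is the line along which they close (so a half turn about z gives the same grasp; the last joint's range is limited). The gripper opens to 94 mm and grips with 3 to 60 N. Pads are 16 mm wide; open, the fingers measure 119 mm over their backs; the gripper's body (75 mm by 177 mm) begins 78 mm behind the grasp point.
Start: joints at [-1.385, 0.087, 1.371, -0, 1.684, -0.103], TCP at [0.157, -0.527, 0.182] pointing down, gripper open.
Joint ranges: [-3.1, 3.1], [-0.76, 2.03], [0.27, 2.55], [-1.08, 4.22], [0.17, 2.65], [-2.57, 2.57]. Speed limits (rad/s): [2.79, 2.79, 3.14, 3.14, 3.14, 3.14].

INTERFACE

Orientations are given as [roll, pitch, yaw] about the fixed x, y, z axes, in that order (R = Rz(yaw) Ry(pitch) Rx(roll)).
In Python, from bench import * gives the robot as it stands.
- The arm moves only by the tool carry_out, never from a script. Its argument "commands" is a list of rows, each a list of 6 numbers: the shift along the tool's x, y, z in m, then the turn, a rotation vector about the tool's x, y, z in rad. In form: [[tx, ty, tz, rx, ry, rz], ...]. A call has exactly 5 rows; each row is the pose to reach, as a shift and turn from the pose commanded when the call began, along the tool's axes at that moment; what a row does not reach only later rows make up. A row lasts 1/10 s, in which the tool goes at most 50 mm and 8.59 degrees, less where a joint would pass 70% of its speed; a pose out of reach is approached as far as the arm can. A call with a gripper value outside its range is refused whole. "jaw" is the opening, from 0 (shut) to 1 (fully open), set as the call begins (left out, the last holds). The fingers move at their own pace and stop on an object; the grip force is fixed at half the most. Time passes only in rows, so rows that repeat a pose let the fingers close, or fill a call up. It gives the time, the measured TCP pose, the force, the opening and the grip force at its end, in the units of the state.
- get_obs(): the state, without advancing time (a new reading comes with each control period).
- snapshot(name): name is "scene" or "top" or "wrist"; returns a dict with "img" (480x640x3 uint8, red, green, blue), "range_z" (480x640 float32, m along the optical axis (not along the pixel's ray), 0 where there is no reading), "fx", "fy", "cx", "cy" (pixels), "distortion" ([k1, k2, p1, p2, k3] as OpenCV has them; the pictures are not rectified), "R" (3x3) and "t" (3): a world point X has camera coordinates R X + t. Camera axes: x right, y down, z forward; pixel columns grow to the right and rows downward; lengths in m; the calibration is good to about 2 mm. A picture is of the moment at which its call begins.
- close_job(): hands the job in; it is judged then, once.
The state is a dict: "time": time; "joint_positions": joint angles; "qvel": joint speeds; "joint_torque": joint torques, N m; "tool_pos": TCP position; "ee_rot": TCP orientation; "wrist_force": force on the tool from outside, world axes, zero at the start; "wrist_torque": the same for the moment, N m; "width": finger opening in m; "finger_force": force on a finger pad.
Only numpy, scipy, OpenCV 4.12 (cv2) and the standard library are available. Lean on these libraries where they do the work, as an engineer would, in place of code of your own. Each camera call takes 0.05 s, during which the arm holds its last target. There are 200 camera calls.

## Working session

There is one attempt and no reset: what is moved stays moved. The work goes in short steps, Python scripts to look and compute and a tool call to move; the robot and the scene stay as the last step left them, time stands still between calls to the robot, and variables do not carry over. Pictures are saved under pics/ and viewed, at most 13 in all, crops included, and the job is handed in when it is done.

Besides the shell and the picture viewer there is one more tool, called after "Request:" as a command line: name --pt "numbers of a row" for each row, then --argument value for the rest. carry_out: Moves the arm, as the interface text tells. Its arguments: {"type":"object","properties":{"commands":{"type":"array","items":{"type":"array","items":{"type":"number"}}},"jaw":{"type":"number"}},"required":["commands"]}

```bash
ls; mkdir -p pics
cat > h.py <<'E'
from bench import *
import numpy as np, cv2
def save(s,n): cv2.imwrite(f'pics/{n}.png',cv2.cvtColor(s['img'],cv2.COLOR_RGB2BGR))
def K(s): return np.array([[s['fx'],0,s['cx']],[0,s['fy'],s['cy']],[0,0,1.]])
def ray(s,uv,z):
    uv=np.asarray(uv,float).reshape(-1,1,2)
    n=cv2.undistortPoints(uv,K(s),np.array(s['distortion'],float)).reshape(-1,2)
    R=np.array(s['R']);t=np.array(s['t']);d=np.c_[n,np.ones(len(n))]@R;c=-R.T@t
    return c+d*((z-c[2])/d[:,2])[:,None]
def cloud(s):
    v,u=np.mgrid[:480,:640];uv=np.stack([u,v],-1).reshape(-1,1,2).astype(float)
    n=cv2.undistortPoints(uv,K(s),np.array(s['distortion'],float)).reshape(-1,2)
    z=s['range_z'].reshape(-1,1);R=np.array(s['R']);t=np.array(s['t'])
    P=(np.c_[n,np.ones(len(n))]*z-t)@R;P[z[:,0]==0]=np.nan
    return P.reshape(480,640,3)
E
python3 - <<'E'
from h import *
import pickle
o=get_obs();print(o)
for n in('top','scene'):
    s=snapshot(n);save(s,n+'0');pickle.dump(s,open(n+'0.pkl','wb'));print(n,s['R'],s['t'],s['fx'],s['distortion'])
E
```

```text
pics
{'time': 0.0, 'joint_positions': array([-1.38510348e+00,  8.79476423e-02,  1.37221968e+00,  1.08303407e-05,
        1.68356624e+00, -1.03092335e-01]), 'qvel': array([ 2.69814011e-04, -1.17189217e-03, -4.70502818e-04,  3.86362228e-04,
       -6.99805081e-05, -1.94462285e-03]), 'joint_torque': array([ 5.93414188e-04, -3.40188682e+01, -3.02425468e+01,  7.17990263e-02,
        3.30485345e-02, -1.58468993e-04]), 'tool_pos': array([ 0.15652961, -0.52665292,  0.18072577]), 'ee_rot': array([-3.13946421e+00, -2.31027885e-04,  2.88786141e-01]), 'wrist_force': array([-0.48423525, -0.53879344, -0.41817713]), 'wrist_torque': array([ 0.01027718, -0.02286332,  0.02126368]), 'finger_force': 0.0, 'width': 0.09399958066135461}
top [[ 0.01435225 -0.99989577 -0.00157229]
 [-0.99885645 -0.01426557 -0.0456321 ]
 [ 0.04560492  0.00222542 -0.99895708]] [0.02168992 0.56670593 1.42024072] 543.4786246974487 [-0.10226189  0.          0.          0.          0.        ]
scene [[-0.84958331  0.52720579 -0.0161945 ]
 [ 0.33065074  0.50841456 -0.79510044]
 [-0.41094804 -0.68085879 -0.60626151]] [ 0.50226971 -0.1178913   1.62742365] 554.5416244459052 [0.02058804 0.         0.         0.         0.        ]
```

View pics/top0.png

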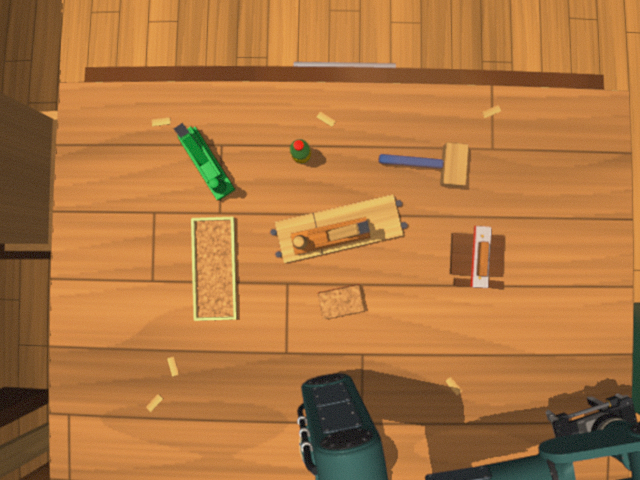

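View pics/scene0.png

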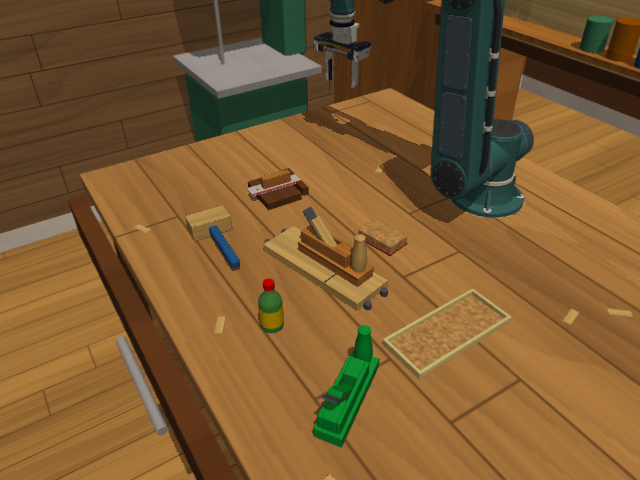

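The top view (up = +x, left = +y) shows the plane on the board at (330,237) with its horn on the left, at (300,242). The tray is on the left at (214,268), and the square on the offcut is at (481,257) with its stripe on the left and fence towards the robot. The pencil line is near (315,215). The scene view confirms this layout.

Run:
```python
from h import *
import pickle
s=pickle.load(open('top0.pkl','rb'));C=cloud(s);Z=C[...,2]
print('bench z',np.nanmedian(Z[300:340,100:180]))
hsv=cv2.cvtColor(s['img'],cv2.COLOR_RGB2HSV)
def rect(m,z,name,roi):
    M=np.zeros((480,640),np.uint8);a,b,c,d=roi;M[b:d,a:c]=m[b:d,a:c]
    c_,_=cv2.findContours(M,cv2.RETR_EXTERNAL,cv2.CHAIN_APPROX_NONE)
    k=max(c_,key=cv2.contourArea);P=ray(s,k.reshape(-1,2),z)[:,:2].astype(np.float32)
    r=cv2.minAreaRect(P);print(name,np.round(r[0],4),np.round(r[1],4),round(r[2],2));return k
rect((Z>0.015)&(Z<0.4),0.024,'board',(262,185,412,275))
rect((Z>0.040)&(Z<0.075),0.06,'planebody',(262,185,412,275))
rect((Z>0.075),0.1,'plane high',(262,185,412,275))
rect((Z>0.012),0.018,'tray',(180,205,250,330))
H,S,V=cv2.split(hsv)
rect((V>170)&(S<60),0.028,'blade',(440,215,515,300))
rect((Z>0.045),0.062,'handle',(440,215,515,300))
for p in [(488,250),(214,268),(300,242),(350,233),(483,260),(285,235),(475,235),(460,255)]: print(p,hsv[p[1],p[0]],np.round(C[p[1],p[0]],4))
c=cv2.resize(s['img'][180:330,180:520],None,fx=2.35,fy=2.35,interpolation=cv2.INTER_CUBIC)
cv2.imwrite('pics/crop.png',c[...,::-1])
```

```text
bench z -0.0007231278634542538
board [0.5755 0.0138] [0.11   0.3527] 13.87
planebody [0.5543 0.0354] [0.0562 0.1983] 13.35
plane high [0.559 0.014] [0.0436 0.1518] 13.37
tray [0.4657 0.3414] [0.2698 0.1155] 2.4
blade [ 0.5065 -0.3646] [0.0375 0.1577] 86.7
handle [ 0.502 -0.357] [0.0269 0.0859] 87.2
(488, 250) [ 12 137 164] [ 0.5239 -0.3727  0.0567]
(214, 268) [ 15 158 215] [0.4667 0.3415 0.0067]
(300, 242) [ 19 149 231] [0.5355 0.1055 0.1445]
(350, 233) [ 17 152 212] [ 0.5598 -0.0146  0.1207]
(483, 260) [ 14 190 208] [ 0.4981 -0.358   0.0629]
(285, 235) [ 18 149 231] [0.5564 0.1525 0.0233]
(475, 235) [  4 141 211] [ 0.5636 -0.3477  0.0222]
(460, 255) [ 11 164 131] [ 0.5104 -0.3072  0.0253]
```

View pics/crop.png

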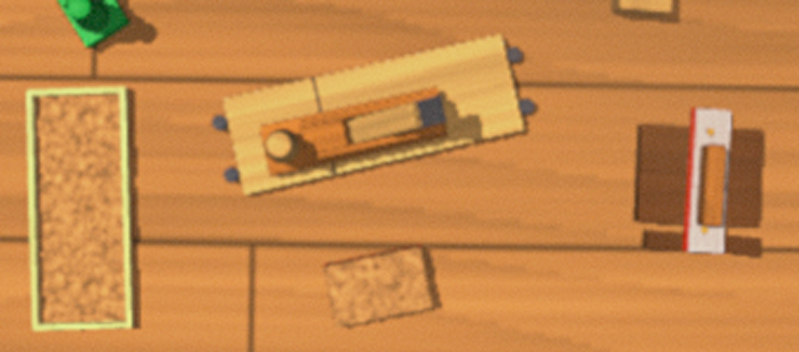

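```bash
cat >> h.py <<'E'
def Rd(y): c,s=np.cos(y),np.sin(y); return np.array([[c,s,0],[s,-c,0],[0,0,-1.]])
def plan(start,*wps):
    p=np.array(start[:3],float);y=start[3]
    for w in wps:
        d=np.round(Rd(y).T@(np.array(w[:3])-p),4);r=np.round(-((w[3]-y+np.pi)%(2*np.pi)-np.pi),3)
        n=max(np.linalg.norm(d)/.05,abs(r)/.1499)
        print('row',d,'rz',r,'rows needed',round(n,2))
        p=p+Rd(y)@d;y=y-r
def now():
    o=get_obs();p=o['tool_pos'];e=o['ee_rot'];print('t',round(o['time'],2),'p',np.round(p,4),'e',np.round(e,4),'F',np.round(o['wrist_force'],1),'w',round(o['width'],4),'ff',round(o['finger_force'],1));return [*p,e[2]]
E
python3 - <<'E'
from h import *
s=now()
plan(s,(.29,-.34,.21,.80),(.42,-.15,.23,1.3),(.554,.0354,.22,1.804),(.554,.0354,.12,1.804),(.554,.0354,.057,1.804))
E
```

```text
t 0.1 p [ 0.1565 -0.5267  0.1809] e [-3.1397e+00 -2.0000e-04  2.8880e-01] F [-0.3  0.7  0.1] w 0.094 ff 0.0
row [ 0.1811 -0.141  -0.0291] rz -0.511 rows needed 4.63
row [ 0.2268 -0.0391 -0.02  ] rz -0.5 rows needed 4.62
row [0.2146 0.0795 0.01  ] rz -0.504 rows needed 4.58
row [-0.  -0.   0.1] rz -0.0 rows needed 2.0
row [-0.    -0.     0.063] rz -0.0 rows needed 1.26
```

Request:
carry_out --pt "0.036 -0.028 -0.006 0 0 -0.102" --pt "0.072 -0.056 -0.012 0 0 -0.204" --pt "0.109 -0.085 -0.017 0 0 -0.307" --pt "0.145 -0.113 -0.023 0 0 -0.409" --pt "0.181 -0.141 -0.029 0 0 -0.511" --jaw 1

```text
time: 0.6
tool_pos: [0.2905, -0.3387, 0.2106]
ee_rot: [-3.141, -0.0, 0.803]
wrist_force: [-0.7, -0.2, 0.8]
width: 0.0937
finger_force: 0.0
```

Request:
carry_out --pt "0.045 -0.008 -0.004 0 0 -0.1" --pt "0.091 -0.016 -0.008 0 0 -0.2" --pt "0.136 -0.023 -0.012 0 0 -0.3" --pt "0.181 -0.031 -0.016 0 0 -0.4" --pt "0.227 -0.039 -0.02 0 0 -0.5"

```text
time: 1.1
tool_pos: [0.4207, -0.1488, 0.2307]
ee_rot: [-3.141, 0.0, 1.304]
wrist_force: [0.3, 0.2, -0.3]
width: 0.0941
finger_force: 0.0
```

Request:
carry_out --pt "0.043 0.016 0.002 0 0 -0.101" --pt "0.086 0.032 0.004 0 0 -0.202" --pt "0.129 0.048 0.006 0 0 -0.302" --pt "0.172 0.064 0.008 0 0 -0.403" --pt "0.215 0.0795 0.01 0 0 -0.504"

```text
time: 1.6
tool_pos: [0.5549, 0.0372, 0.2202]
ee_rot: [-3.141, 0.0, 1.808]
wrist_force: [-0.0, -0.9, 0.7]
width: 0.0941
finger_force: 0.0
```

Run:
```python
from h import *
import pickle
s0=now();w=snapshot('wrist');save(w,'w1');pickle.dump(w,open('w1.pkl','wb'));s0=now()
plan(s0,(.554,.0354,.12,1.804),(.554,.0354,.057,1.804))
```

```text
t 1.6 p [0.5549 0.0372 0.2202] e [-3.1407e+00  1.0000e-04  1.8083e+00] F [-0.  -0.9  0.7] w 0.0941 ff 0.0
t 1.65 p [0.5575 0.043  0.2183] e [ 3.141  -0.0053  1.817 ] F [ 1.9  2.  -0.9] w 0.0941 ff 0.0
row [-0.0065 -0.0052  0.0983] rz 0.013 rows needed 1.97
row [ 0.    -0.     0.063] rz 0.0 rows needed 1.26
```

View pics/w1.png

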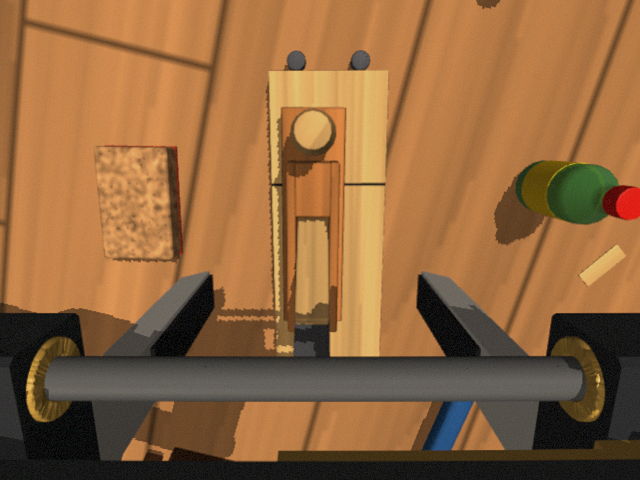

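The wrist view shows the plane, at (313,200), centred between the fingers. The pencil line crosses at row 184. The arm was still settling, so I'm descending from the commanded pose.

Request:
carry_out --pt "0 0 0.01 0 0 0" --pt "0 0 0.035 0 0 0" --pt "0 0 0.065 0 0 0" --pt "0 0 0.09 0 0 0" --pt "0 0 0.1 0 0 0"

```text
time: 2.15
tool_pos: [0.5514, 0.034, 0.117]
ee_rot: [-3.135, -0.001, 1.801]
wrist_force: [-0.4, 0.0, -1.0]
width: 0.0939
finger_force: 0.0
```

Request:
carry_out --pt "0 0 0.015 0 0 0" --pt "0 0 0.035 0 0 0" --pt "0 0 0.05 0 0 0" --pt "0 0 0.06 0 0 0" --pt "0 0 0.063 0 0 0"

```text
time: 2.65
tool_pos: [0.5537, 0.0351, 0.0567]
ee_rot: [-3.14, -0.0, 1.803]
wrist_force: [-0.0, -0.4, 0.0]
width: 0.094
finger_force: 0.0
```

Request:
carry_out --pt "0 0 0 0 0 0" --pt "0 0 0 0 0 0" --pt "0 0 0 0 0 0" --pt "0 0 0 0 0 0" --pt "0 0 0 0 0 0" --jaw 0

```text
time: 3.15
tool_pos: [0.5547, 0.0353, 0.0584]
ee_rot: [3.141, 0.0, 1.804]
wrist_force: [-0.7, -0.0, 0.6]
width: 0.0574
finger_force: 0.0
```

Request:
carry_out --pt "0 0 0 0 0 0" --pt "0 0 0 0 0 0" --pt "0 0 0 0 0 0" --pt "0 0 0 0 0 0" --pt "0 0 0 0 0 0"

```text
time: 3.65
tool_pos: [0.5535, 0.0351, 0.058]
ee_rot: [-3.14, 0.0, 1.804]
wrist_force: [-5.5, -0.8, 4.2]
width: 0.0431
finger_force: 30.0
```

Run:
```python
from h import *
s0=now()
```

```text
t 3.65 p [0.5535 0.0351 0.058 ] e [-3.1397e+00  1.0000e-04  1.8037e+00] F [-5.5 -0.8  4.2] w 0.0431 ff 30.0
```

Request:
carry_out --pt "0 0 -0.005 0 0 0" --pt "0 0 -0.025 0 0 0" --pt "0 0 -0.05 0 0 0" --pt "0 0 -0.073 0 0 0" --pt "0 0 -0.082 0 0 0"

```text
time: 4.15
tool_pos: [0.5559, 0.0356, 0.1411]
ee_rot: [3.138, 0.0, 1.804]
wrist_force: [-0.1, -0.6, -5.6]
width: 0.0431
finger_force: 30.0
```

Run:
```python
from h import *
now()
plan((.554,.0354,.139,1.804),(.535,.125,.139,2.264),(.505,.23,.139,2.724),(.4657,.3414,.139,3.184))
```

```text
t 4.15 p [0.5559 0.0356 0.1411] e [3.1377e+00 5.0000e-04 1.8040e+00] F [-0.1 -0.6 -5.6] w 0.0431 ff 30.0
row [0.0916 0.0022 0.    ] rz -0.46 rows needed 3.07
row [0.0999 0.044  0.    ] rz -0.46 rows needed 3.07
row [0.0811 0.0859 0.    ] rz -0.46 rows needed 3.07
```

Request:
carry_out --pt "0.01 0 0 0 0 -0.05" --pt "0.03 0.001 0 0 0 -0.15" --pt "0.052 0.001 0 0 0 -0.26" --pt "0.073 0.002 0 0 0 -0.37" --pt "0.0916 0.0022 0 0 0 -0.46"

```text
time: 4.65
tool_pos: [0.5345, 0.1261, 0.1375]
ee_rot: [-3.14, -0.002, 2.268]
wrist_force: [0.7, 0.1, -6.3]
width: 0.0433
finger_force: 30.0
```

Request:
carry_out --pt "0.02 0.009 0 0 0 -0.092" --pt "0.04 0.0176 0 0 0 -0.184" --pt "0.06 0.0264 0 0 0 -0.276" --pt "0.08 0.0352 0 0 0 -0.368" --pt "0.0999 0.044 0 0 0 -0.46"

```text
time: 5.15
tool_pos: [0.5045, 0.2308, 0.1375]
ee_rot: [-3.14, -0.002, 2.728]
wrist_force: [1.2, 0.7, -6.5]
width: 0.0433
finger_force: 30.0
```

Request:
carry_out --pt "0.02 0.021 0 0 0 -0.11" --pt "0.04 0.042 0 0 0 -0.22" --pt "0.058 0.062 0 0 0 -0.33" --pt "0.073 0.077 0 0 0 -0.41" --pt "0.0811 0.0859 0 0 0 -0.46"

```text
time: 5.65
tool_pos: [0.4646, 0.3428, 0.1375]
ee_rot: [-3.141, -0.003, -3.095]
wrist_force: [-0.8, -0.9, -6.6]
width: 0.0434
finger_force: 30.0
```

Request:
carry_out --pt "0 0 0.01 0 0 0" --pt "0 0 0.03 0 0 0" --pt "0 0 0.05 0 0 0" --pt "0 0 0.068 0 0 0" --pt "0 0 0.075 0 0 0"

```text
time: 6.15
tool_pos: [0.4647, 0.3388, 0.0608]
ee_rot: [-3.138, -0.005, -3.102]
wrist_force: [-0.7, -0.1, -7.4]
width: 0.0432
finger_force: 30.0
```

Run:
```python
from h import *
import pickle
now()
s=snapshot('top');C=cloud(s);save(s,'top1');pickle.dump(s,open('top1.pkl','wb'))
w=snapshot('wrist');save(w,'w2')
now()
```

```text
t 6.15 p [0.4647 0.3388 0.0608] e [-3.1376 -0.0054 -3.1018] F [-0.7 -0.1 -7.4] w 0.0432 ff 30.0
t 6.25 p [0.4652 0.3396 0.0623] e [-3.1388 -0.0038 -3.1012] F [ 0.9  0.6 -6. ] w 0.043 ff 30.0
```

View pics/w2.png

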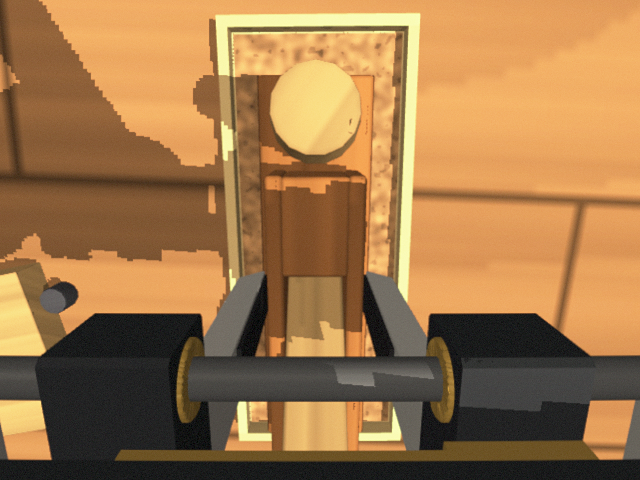

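The wrist view shows the plane centred over the tray, with its base spanning columns 258–374 inside walls at 232–405. I'm lowering it slowly.

Request:
carry_out --pt "0 0 0.007 0 0 0" --pt "0 0 0.013 0 0 0" --pt "0 0 0.018 0 0 0" --pt "0 0 0.021 0 0 0" --pt "0 0 0.022 0 0 0"

```text
time: 6.75
tool_pos: [0.4659, 0.3412, 0.0424]
ee_rot: [-3.141, -0.0, -3.099]
wrist_force: [-0.3, -0.8, -6.7]
width: 0.0432
finger_force: 30.0
```

Request:
carry_out --pt "0 0 0.0005 0 0 0" --pt "0 0 0.001 0 0 0" --pt "0 0 0.0015 0 0 0" --pt "0 0 0.002 0 0 0" --pt "0 0 0.002 0 0 0"

```text
time: 7.25
tool_pos: [0.4661, 0.3413, 0.0409]
ee_rot: [-3.141, 0.0, -3.099]
wrist_force: [-0.1, -0.3, -6.2]
width: 0.0432
finger_force: 30.0
```

Request:
carry_out --pt "0 0 0.0004 0 0 0" --pt "0 0 0.0008 0 0 0" --pt "0 0 0.0012 0 0 0" --pt "0 0 0.0015 0 0 0" --pt "0 0 0.0015 0 0 0"

```text
time: 7.75
tool_pos: [0.4662, 0.3414, 0.04]
ee_rot: [3.141, 0.0, -3.099]
wrist_force: [-1.7, -1.2, -2.4]
width: 0.0435
finger_force: 30.0
```

Request:
carry_out --pt "0 0 0.0003 0 0 0" --pt "0 0 0.0006 0 0 0" --pt "0 0 0.0006 0 0 0" --pt "0 0 0.0006 0 0 0" --pt "0 0 0.0006 0 0 0"

```text
time: 8.25
tool_pos: [0.4662, 0.3415, 0.0399]
ee_rot: [3.141, 0.001, -3.099]
wrist_force: [-4.6, -1.5, 4.9]
width: 0.0436
finger_force: 30.0
```

Request:
carry_out --pt "0 0 0 0 0 0" --pt "0 0 0 0 0 0" --pt "0 0 0 0 0 0" --pt "0 0 0 0 0 0" --pt "0 0 0 0 0 0" --jaw 1

```text
time: 8.75
tool_pos: [0.4663, 0.3414, 0.0386]
ee_rot: [3.142, 0.0, -3.099]
wrist_force: [0.7, 0.3, 0.1]
width: 0.0798
finger_force: 0.0
```

Request:
carry_out --pt "0 0 -0.005 0 0 0" --pt "0 0 -0.03 0 0 0" --pt "0 0 -0.07 0 0 0" --pt "0 0 -0.115 0 0 0" --pt "0 0 -0.16 0 0 0"

```text
time: 9.25
tool_pos: [0.4658, 0.3412, 0.2005]
ee_rot: [-3.141, -0.0, -3.099]
wrist_force: [0.2, -0.2, -0.5]
width: 0.0939
finger_force: 0.0
```

Run:
```python
from h import *
import pickle
s=pickle.load(open('top1.pkl','rb'))
c=cv2.resize(s['img'][180:330,180:520],None,fx=2.35,fy=2.35,interpolation=cv2.INTER_CUBIC)
cv2.imwrite('pics/crop1.png',c[...,::-1])
now()
# transit: high above tray -> square handle (.502,-.357); square yaw -0.049 -> tool yaw pi/2.. choose
import numpy as np
plan((.466,.3413,.20,3.184),(.53,.14,.20,2.74),(.56,-.02,.20,2.29))
```

```text
t 9.25 p [0.4658 0.3412 0.2005] e [-3.1414e+00 -1.0000e-04 -3.0994e+00] F [ 0.2 -0.2 -0.5] w 0.0939 ff 0.0
row [-0.0554 -0.2038  0.    ] rz 0.444 rows needed 4.22
row [-0.0902 -0.1356  0.    ] rz 0.45 rows needed 3.26
```

View pics/crop1.png

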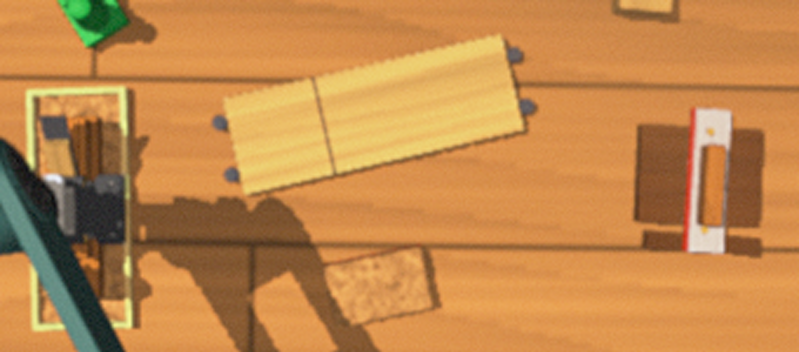

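The board is now clear. The pencil line runs from crop (313,78) to (336,175), which is full-frame (313.2,213.2) to (323,254.5). I'll compute its rough pose and plan a close wrist view.

Run:
```python
from h import *
import pickle
s=pickle.load(open('top1.pkl','rb'))
P=ray(s,[[313.2,213.2],[323,254.5]],.024);print(P,np.degrees(np.arctan2(*(P[0]-P[1])[1::-1])),np.linalg.norm(P[0]-P[1]))
m=P.mean(0)[:2];a=np.radians(13.4);v=m+.05*np.array([np.cos(a),np.sin(a)]);print(v)
plan((.466,.3413,.20,3.184),(*((v+[.466,.3413])/2),.22,3.28),(*v,.22,np.pi+a))
```

```text
[[0.61467291 0.07952015 0.024     ]
 [0.50687224 0.05219516 0.024     ]] 14.223591554811927 0.11120989507528822
[0.60941137 0.07744505]
row [-0.066  -0.1348 -0.02  ] rz -0.096 rows needed 3.03
row [-0.0529 -0.1406  0.    ] rz -0.095 rows needed 3.0
```

Request:
carry_out --pt "-0.007 -0.014 -0.002 0 0 -0.01" --pt "-0.02 -0.041 -0.006 0 0 -0.03" --pt "-0.035 -0.072 -0.011 0 0 -0.05" --pt "-0.051 -0.104 -0.016 0 0 -0.073" --pt "-0.066 -0.135 -0.02 0 0 -0.096"

```text
time: 9.75
tool_pos: [0.5384, 0.2081, 0.2196]
ee_rot: [-3.142, 0.001, -3.002]
wrist_force: [0.1, 0.1, 0.2]
width: 0.0943
finger_force: 0.0
```

Request:
carry_out --pt "-0.013 -0.035 0 0 0 -0.024" --pt "-0.027 -0.07 0 0 0 -0.048" --pt "-0.039 -0.105 0 0 0 -0.07" --pt "-0.049 -0.13 0 0 0 -0.088" --pt "-0.0529 -0.1406 0 0 0 -0.095"

```text
time: 10.25
tool_pos: [0.6104, 0.0749, 0.2186]
ee_rot: [-3.141, -0.0, -2.911]
wrist_force: [-0.4, 0.1, 0.4]
width: 0.094
finger_force: 0.0
```

Request:
carry_out --pt "0 0 0 0 0 0" --pt "0 0 0 0 0 0" --pt "0 0 0 0 0 0" --pt "0 0 0 0 0 0" --pt "0 0 0 0 0 0"

```text
time: 10.75
tool_pos: [0.6091, 0.0783, 0.219]
ee_rot: [-3.142, 0.0, -2.907]
wrist_force: [0.5, 0.5, 0.0]
width: 0.0942
finger_force: 0.0
```

Run:
```python
from h import *
import pickle
s=now();w=snapshot('wrist');save(w,'w3');pickle.dump(w,open('w3.pkl','wb'))
```

```text
t 10.75 p [0.6091 0.0783 0.219 ] e [-3.1416e+00  2.0000e-04 -2.9069e+00] F [0.5 0.5 0. ] w 0.0942 ff 0.0
```

View pics/w3.png

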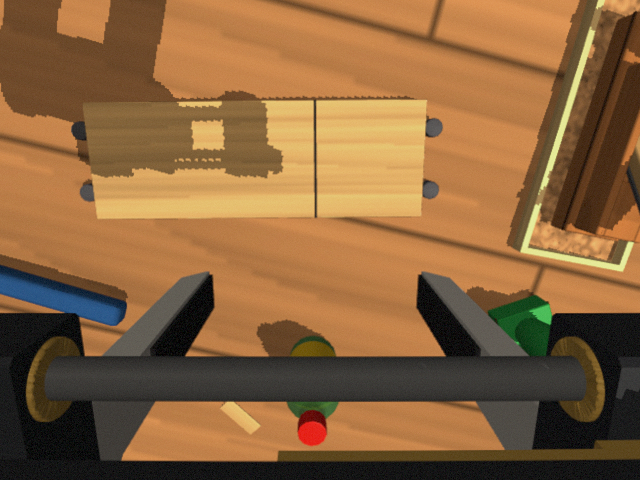

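The wrist view shows the whole board. The line is at column 315 for rows 100–217, the near edge at row ~99, and the far edge at row ~217. I'm now fitting these to sub-pixel precision.

Run:
```python
from h import *
import pickle
s=pickle.load(open('w3.pkl','rb'));im=s['img'].astype(float);g=cv2.GaussianBlur(im,(0,0),.8)
C=cloud(s);print('z board',np.nanmedian(C[190:210,330:410,2]),'bench',np.nanmedian(C[235:250,330:400,2]))
def fit(P): 
    v=cv2.fitLine(P[:,:2].astype(np.float32),cv2.DIST_HUBER,0,.0005,.0001).ravel(); return v[2:],v[:2]
L=[]
for r in range(108,212):
    d=g[r,307:324].sum(-1);d=np.clip(np.median(d)-d-40,0,None)
    if d.sum()>0:L.append([(d*np.arange(307,324)).sum()/d.sum(),r])
def edge(c0,c1,r0,r1,ch,sgn):
    out=[]
    for c in list(range(c0,c1)):
        if abs(c-315)<6: continue
        q=np.diff(g[r0:r1,c,ch])*sgn;i=q.argmax()
        if 0<i<len(q)-1:
            a,b,e=q[i-1:i+2];out.append([c,r0+i+.5+.5*(a-e)/(a-2*b+e)])
    return np.array(out)
E1=edge(285,415,90,110,2,1);E2=edge(110,415,208,226,2,-1)
print(len(L),np.std(np.array(L)[:,0]),E1[::20],E2[::50])
for nm,U in(('line',L),('near',E1),('far',E2)):
    P=ray(s,U,.024);p,d=fit(P);res=(P[:,:2]-p)@np.array([-d[1],d[0]]);print(nm,p,np.degrees(np.arctan2(d[1],d[0])),'res',res.std());globals()[nm]=(p,d)
def X(a,b): 
    t=np.linalg.solve(np.c_[a[1],-b[1]],b[0]-a[0]);return a[0]+t[0]*a[1]
n,f=X(line,near),X(line,far);print('near pt',n,'far pt',f,np.linalg.norm(n-f))
# top cam cross-check
t=pickle.load(open('top1.pkl','rb'));
for nm,U in (('line',[[313.2,213.2],[323,254.5]]),): print(ray(t,U,.024)[:,:2])
```

```text
z board 0.02508632407343079 bench 0.001007834930816178
104 0.2942066087221015 [[285.         100.14761803]
 [305.         100.03223537]
 [336.          99.71686098]
 [356.          99.51511927]
 [376.          99.4053347 ]
 [396.          99.2883654 ]] [[110.         218.2022251 ]
 [160.         217.81930047]
 [210.         217.77609151]
 [260.         216.61381135]
 [321.         216.73302637]
 [371.         215.82262639]]
line [0.561968  0.0674441] 14.032755 res 5.547034024958093e-05
near [0.49844366 0.08816717] -76.0867 res 7.528986961523695e-05
far [0.62784845 0.02072864] -76.03244 res 0.00023759689097252245
near pt [0.5069817  0.05370107] far pt [0.6130533  0.08021212] 0.10933449
[[0.61467291 0.07952015]
 [0.50687224 0.05219516]]
```

Run:
```python
from h import *
plan((.6094,.0774,.22,3.375),(.56,-.14,.22,3.23),(.502,-.357,.16,3.093),(.502,-.357,.075,3.093),(.502,-.357,.032,3.093))
```

```text
row [ 0.0983 -0.2001  0.    ] rz 0.145 rows needed 4.46
row [ 0.077 -0.211  0.06 ] rz 0.137 rows needed 4.65
row [-0.    -0.     0.085] rz -0.0 rows needed 1.7
row [-0.    -0.     0.043] rz -0.0 rows needed 0.86
```

Request:
carry_out --pt "0.02 -0.04 0 0 0 0.029" --pt "0.039 -0.08 0 0 0 0.058" --pt "0.059 -0.12 0 0 0 0.087" --pt "0.079 -0.16 0 0 0 0.116" --pt "0.0983 -0.2001 0 0 0 0.145"

```text
time: 11.3
tool_pos: [0.5595, -0.1413, 0.219]
ee_rot: [-3.141, 0.001, -3.054]
wrist_force: [0.9, -0.5, -0.1]
width: 0.0936
finger_force: 0.0
```

Request:
carry_out --pt "0.016 -0.044 0.013 0 0 0.029" --pt "0.033 -0.089 0.026 0 0 0.058" --pt "0.05 -0.135 0.039 0 0 0.087" --pt "0.066 -0.178 0.052 0 0 0.116" --pt "0.077 -0.211 0.06 0 0 0.137"

```text
time: 11.8
tool_pos: [0.5004, -0.3591, 0.1575]
ee_rot: [3.141, -0.001, 3.09]
wrist_force: [0.2, 0.1, -0.6]
width: 0.0938
finger_force: 0.0
```

Request:
carry_out --pt "0 0 0 0 0 0" --pt "0 0 0 0 0 0" --pt "0 0 0 0 0 0" --pt "0 0 0 0 0 0" --pt "0 0 0 0 0 0"

```text
time: 12.3
tool_pos: [0.5028, -0.356, 0.1596]
ee_rot: [-3.141, 0.001, 3.095]
wrist_force: [-0.1, 0.3, -0.1]
width: 0.0943
finger_force: 0.0
```

Run:
```python
from h import *
import pickle
s=now();w=snapshot('wrist');save(w,'w4');pickle.dump(w,open('w4.pkl','wb'))
C=cloud(w);h=cv2.cvtColor(w['img'],cv2.COLOR_RGB2HSV);H,S,V=cv2.split(h)
red=((H<8)|(H>172))&(S>150)&(V>120);ok=(C[...,2]>.01)&(C[...,2]<.045)
P=C[red&ok];v=cv2.fitLine(P[:,:2].astype(np.float32),cv2.DIST_HUBER,0,.001,.0001).ravel();print('red',len(P),v,np.degrees(np.arctan2(v[1],v[0])),P.min(0),P.max(0))
Q=C[(C[...,2]>.055)&(C[...,2]<.07)&(np.abs(C[...,0]-.5)<.08)&(np.abs(C[...,1]+.357)<.05)];print('handle',len(Q),cv2.minAreaRect(Q[:,:2].astype(np.float32)),np.median(Q[:,2]))
```

```text
t 12.3 p [ 0.5028 -0.356   0.1596] e [-3.1409e+00  1.1000e-03  3.0949e+00] F [-0.1  0.3 -0.1] w 0.0943 ff 0.0
red 1328 [ 0.99837536 -0.05697935  0.5004119  -0.34090137] -3.2664452 [ 0.42632139 -0.34802284  0.02238749] [ 0.58453597 -0.3339963   0.0318565 ]
handle 3322 ((0.49827662110328674, -0.361336886882782), (0.0214346032589674, 0.08901454508304596), 86.64990234375) 0.06279373459133762
```

View pics/w4.png

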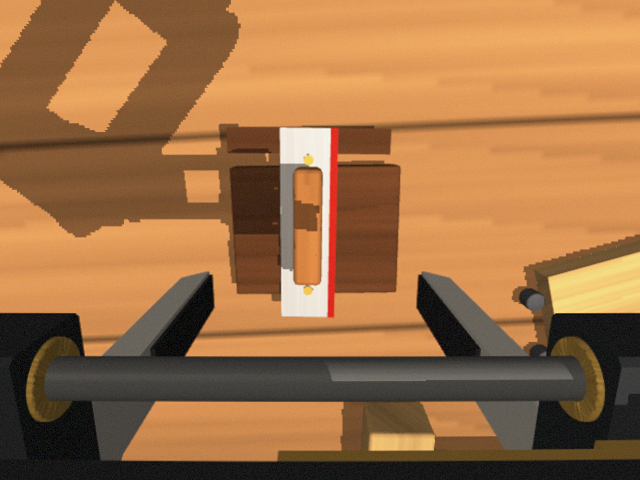

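The square's handle is at pixels (307,226), which measures (0.498, -0.361) with size 21×89 mm, matching the spec. The stripe is on the right, which is world +y. Descending with a small correction.

Run:
```python
from h import *
plan((.502,-.357,.16,3.093),(.4983,-.3613,.075,3.084),(.4983,-.3613,.033,3.084))
```

```text
row [ 0.0035 -0.0045  0.085 ] rz 0.009 rows needed 1.7
row [-0.     0.     0.042] rz -0.0 rows needed 0.84
```

Request:
carry_out --pt "0.0005 -0.0005 0.01 0 0 0.001" --pt "0.001 -0.0015 0.03 0 0 0.003" --pt "0.002 -0.003 0.055 0 0 0.006" --pt "0.003 -0.004 0.077 0 0 0.009" --pt "0.0035 -0.0045 0.085 0 0 0.009"

```text
time: 12.85
tool_pos: [0.4966, -0.3598, 0.0699]
ee_rot: [3.138, -0.005, 3.084]
wrist_force: [-0.2, 0.0, -0.9]
width: 0.094
finger_force: 0.0
```

Request:
carry_out --pt "0 0 0.01 0 0 0" --pt "0 0 0.025 0 0 0" --pt "0 0 0.036 0 0 0" --pt "0 0 0.041 0 0 0" --pt "0 0 0.042 0 0 0"

```text
time: 13.35
tool_pos: [0.4979, -0.3611, 0.0309]
ee_rot: [3.141, -0.001, 3.084]
wrist_force: [-0.1, 0.3, -0.6]
width: 0.0936
finger_force: 0.0
```

Request:
carry_out --pt "0 0 0 0 0 0" --pt "0 0 0 0 0 0" --pt "0 0 0 0 0 0" --pt "0 0 0 0 0 0" --pt "0 0 0 0 0 0" --jaw 0

```text
time: 13.85
tool_pos: [0.4984, -0.3616, 0.0321]
ee_rot: [-3.141, 0.0, 3.084]
wrist_force: [0.4, -1.1, 0.1]
width: 0.0574
finger_force: 0.0
```

Request:
carry_out --pt "0 0 0 0 0 0" --pt "0 0 0 0 0 0" --pt "0 0 0 0 0 0" --pt "0 0 0 0 0 0" --pt "0 0 0 0 0 0"

```text
time: 14.35
tool_pos: [0.4983, -0.3615, 0.0318]
ee_rot: [-3.141, 0.0, 3.084]
wrist_force: [0.6, -0.4, -0.0]
width: 0.0212
finger_force: 30.0
```

Request:
carry_out --pt "0 0 0 0 0 0" --pt "0 0 0 0 0 0" --pt "0 0 0 0 0 0" --pt "0 0 0 0 0 0" --pt "0 0 0 0 0 0"

```text
time: 14.85
tool_pos: [0.4983, -0.3615, 0.0317]
ee_rot: [-3.141, 0.0, 3.084]
wrist_force: [-0.2, 0.0, 0.3]
width: 0.0217
finger_force: 30.0
```

Run:
```python
from h import *
plan((.4983,-.3613,.033,3.084),(.4983,-.3613,.113,3.084),(.53,-.15,.113,3.24),(.5602,.0428,.10,3.385))
```

```text
row [ 0.    0.   -0.08] rz -0.0 rows needed 1.6
row [-0.0195  0.2128  0.    ] rz -0.156 rows needed 4.27
row [-0.049   0.1889  0.013 ] rz -0.145 rows needed 3.91
```

Request:
carry_out --pt "0 0 -0.005 0 0 0" --pt "0 0 -0.025 0 0 0" --pt "0 0 -0.05 0 0 0" --pt "0 0 -0.072 0 0 0" --pt "0 0 -0.08 0 0 0"

```text
time: 15.35
tool_pos: [0.4993, -0.3622, 0.1147]
ee_rot: [-3.139, 0.004, 3.084]
wrist_force: [0.8, 0.3, -1.7]
width: 0.0214
finger_force: 30.0
```

Request:
carry_out --pt "-0.003 0.033 0 0 0 -0.025" --pt "-0.007 0.078 0 0 0 -0.057" --pt "-0.011 0.123 0 0 0 -0.09" --pt "-0.015 0.168 0 0 0 -0.123" --pt "-0.0195 0.2128 0 0 0 -0.156"

```text
time: 15.85
tool_pos: [0.5293, -0.1481, 0.1107]
ee_rot: [3.141, -0.002, -3.042]
wrist_force: [0.4, 1.2, -1.8]
width: 0.0215
finger_force: 30.0
```

Request:
carry_out --pt "-0.012 0.046 0.003 0 0 -0.036" --pt "-0.024 0.092 0.006 0 0 -0.072" --pt "-0.035 0.135 0.009 0 0 -0.104" --pt "-0.044 0.17 0.012 0 0 -0.131" --pt "-0.049 0.1889 0.013 0 0 -0.145"

```text
time: 16.35
tool_pos: [0.5592, 0.046, 0.0972]
ee_rot: [3.14, -0.002, -2.894]
wrist_force: [-0.0, -1.1, -2.8]
width: 0.0215
finger_force: 30.0
```

Request:
carry_out --pt "0 0 0.01 0 0 0" --pt "0 0 0.02 0 0 0" --pt "0 0 0.025 0 0 0" --pt "0 0 0.028 0 0 0" --pt "0 0 0.028 0 0 0"

```text
time: 16.85
tool_pos: [0.5597, 0.0416, 0.0699]
ee_rot: [3.141, -0.002, -2.9]
wrist_force: [0.4, 0.0, -2.9]
width: 0.0215
finger_force: 30.0
```

Request:
carry_out --pt "0 0 0 0 0 0" --pt "0 0 0 0 0 0" --pt "0 0 0 0 0 0" --pt "0 0 0 0 0 0" --pt "0 0 0 0 0 0"

```text
time: 17.35
tool_pos: [0.5604, 0.0427, 0.071]
ee_rot: [-3.141, 0.0, -2.898]
wrist_force: [-0.1, 0.3, -2.2]
width: 0.0217
finger_force: 30.0
```

Run:
```python
from h import *
import pickle
s=now();w=snapshot('wrist');save(w,'w5');pickle.dump(w,open('w5.pkl','wb'))
```

```text
t 17.35 p [0.5604 0.0427 0.071 ] e [-3.1414e+00  4.0000e-04 -2.8983e+00] F [-0.1  0.3 -2.2] w 0.0217 ff 30.0
```

View pics/w5.png

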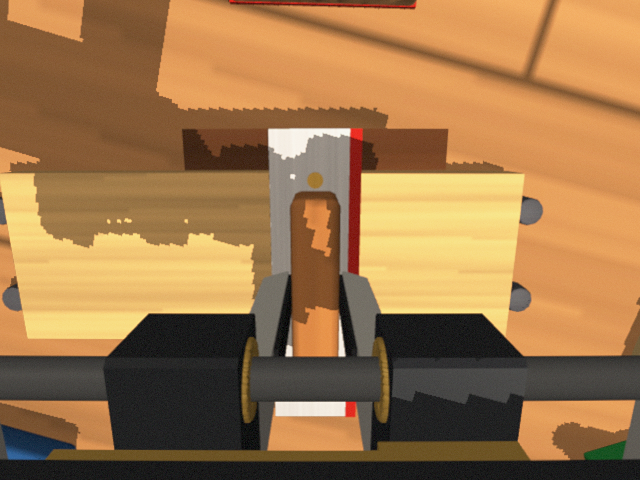

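The wrist view shows the held square above the board. The red edge is at column ~362, the fence spans rows 129–170, and the board's near edge is at row ~174. I'm measuring the red edge against the stored line.

```bash
cat > m.py <<'E'
from h import *
def redge(w,z,r0,r1,c0=320,c1=400):
    g=cv2.GaussianBlur(w['img'],(0,0),.7).astype(float);U=[]
    for r in range(r0,r1):
        red=g[r,:,0]-(g[r,:,1]+g[r,:,2]) ;red=g[r,c0:c1,0]/(g[r,c0:c1].sum(-1)+1)
        i=np.where(red>.68)[0]
        if len(i)<3: continue
        i=i[-1];f=(red[i]-.68)/(red[i]-red[min(i+1,len(red)-1)]+1e-9);U.append([c0+i+min(f,1),r])
    U=np.array(U);P=ray(w,U,z)
    v=cv2.fitLine(P[:,:2].astype(np.float32),cv2.DIST_HUBER,0,.0005,.0001).ravel();p,d=v[2:],v[:2]*np.sign(v[0])
    res=(P[:,:2]-p)@np.array([-d[1],d[0]])
    ln=np.array([.50698,.0537]);a=np.radians(14.0);ex=np.array([np.cos(a),np.sin(a)]);ey=np.array([-ex[1],ex[0]])
    q=p+d*((.562-p[0])/d[0])
    print('n',len(U),'U',U[0],U[-1],'ang',np.degrees(np.arctan2(d[1],d[0])),'res',res.std(),'offset ey at mid',(q-ln)@ey)
E
python3 - <<'E'
from m import *
import pickle
w=pickle.load(open('w5.pkl','rb'));redge(w,.0673,132,270)
w=pickle.load(open('w4.pkl','rb'));redge(w,.028,140,300,310,350)
g=cv2.GaussianBlur(pickle.load(open('w5.pkl','rb'))['img'],(0,0),.8).astype(float);w=pickle.load(open('w5.pkl','rb'))
E=[];F=[]
for c in list(range(390,440)):
    q=np.diff(g[165:185,c,0]);E.append([c,165.5+q.argmax()])
    q=np.diff(g[160:180,c].sum(-1));F.append([c,160.5+q.argmax()])
ln=np.array([.50698,.0537]);a=np.radians(14);ex=np.array([np.cos(a),np.sin(a)])
print('edge/fence rows',np.median(E,0),np.median(F,0),((ray(w,E,.024)[:,:2]-ln)@ex).mean())
E
```

```text
n 138 U [361.53675572 132.        ] [357.06989369 269.        ] ang 13.308434 res 0.00019396829441375863 offset ey at mid -0.0012241142775188184
n 160 U [337.22320987 140.        ] [332.99999998 299.        ] ang -3.2335773 res 0.00019086491602089692 offset ey at mid -0.397267089145605
edge/fence rows [414.5 172.5] [414.5 172.5] 4.386975995572951e-06
```

Run:
```python
from m import *
import pickle
w=pickle.load(open('w5.pkl','rb'));g=cv2.GaussianBlur(w['img'],(0,0),.8).astype(float)
def ed(cols,r0,r1,sg,z,nm):
    U=[]
    for c in cols:
        q=np.diff(g[r0:r1,c].sum(-1))*sg;i=int(q.argmax())
        if 0<i<len(q)-1:
            a,b,e=q[i-1:i+2];U.append([c,r0+i+.5+.5*(a-e)/(a-2*b+e)])
    U=np.array(U);P=ray(w,U,z)
    v=cv2.fitLine(P[:,:2].astype(np.float32),cv2.DIST_HUBER,0,.0003,.0001).ravel()
    res=(P[:,:2]-v[2:])@np.array([-v[1],v[0]])
    ln=np.array([.50698,.0537]);a=np.radians(14);ex=np.array([np.cos(a),np.sin(a)])
    print(nm,len(U),U[0],U[-1],'ang',np.degrees(np.arctan(v[1]/v[0]))+90,'res',res.std(),'pos',np.median((P[:,:2]-ln)@ex))
ed([*range(395,442)],120,140,-1,.0633,'fence outer (right)')
ed([*range(190,262)],122,136,-1,.0633,'fence outer (left)')
ed([*range(190,200),*range(395,442)],122,138,-1,.0633,'fence outer both')
ed(range(455,515),165,182,1,.024,'board edge R')
ed(range(10,30),165,182,1,.024,'board edge L')
ed([*range(10,35),*range(460,515)],165,182,1,.024,'board both')
C=cloud(w)
for a,b,n in((200,270,'fenceL'),(390,430,'fenceR')): print(n,np.nanmedian(C[135:160,a:b,2]))
for r in (180,260): print('blade z row',r,np.nanmedian(C[r-8:r+8,275:287,2]),np.nanmedian(C[r-8:r+8,351:357,2]))
```

```text
fence outer (right) 47 [395.  128.3] [441.         128.40506329] ang 13.987839 res 1.2472436156382346e-05 pos -0.02458195546692798
fence outer (left) 71 [190.         128.56818182] [261.         128.27777778] ang 14.162926 res 0.0003087135783237229 pos -0.024575927150652713
fence outer both 57 [190.         128.56818182] [441.         128.40506329] ang 14.018921 res 0.0004814125750841336 pos -0.024577762289113424
board edge R 60 [455.         172.93055556] [514.         173.43877551] ang 13.775452 res 4.9148534683398344e-05 pos 0.0002820085354529533
board edge L 20 [ 10.         173.17241379] [ 29.         172.75294118] ang 13.803619 res 5.931470565144949e-05 pos -0.0002824109756198197
board both 80 [ 10.         173.17241379] [514.         173.43877551] ang 13.881058 res 5.52441625366818e-05 pos 0.0002634846567772487
fenceL 0.06805247291419503
fenceR 0.06797104352587516
blade z row 180 0.06802219839440651 0.06846386426859345
blade z row 260 0.06837388862020526 0.06877361874529991
```

The fence is at 14.0° and the board edge at 13.9°, so they are aligned. The gap is about 5 mm, and the red edge sits about 0.6 mm short of the line. I'm lowering with a +0.6 mm shift along tool y.

Request:
carry_out --pt "0 0.0001 0.008 0 0 0" --pt "0 0.0003 0.02 0 0 0" --pt "0 0.0006 0.03 0 0 0" --pt "0 0.0006 0.036 0 0 0" --pt "0 0.0006 0.0375 0 0 0"

```text
time: 17.9
tool_pos: [0.5594, 0.0433, 0.0318]
ee_rot: [3.141, -0.002, -2.898]
wrist_force: [-0.5, -0.7, -1.5]
width: 0.0216
finger_force: 30.0
```

Request:
carry_out --pt "-0.0005 0 0 0 0 0" --pt "-0.001 0 0 0 0 0" --pt "-0.002 0 0 0 0 0" --pt "-0.003 0 0 0 0 0" --pt "-0.003 0 0 0 0 0"

```text
time: 18.4
tool_pos: [0.5634, 0.044, 0.0336]
ee_rot: [-3.141, 0.001, -2.898]
wrist_force: [-0.2, -0.0, -2.3]
width: 0.0218
finger_force: 30.0
```

Run:
```python
from m import *
import pickle
s=now();w=snapshot('wrist');save(w,'w6');pickle.dump(w,open('w6.pkl','wb'))
c=cv2.resize(w['img'][80:320,180:480],None,fx=2.5,fy=2.5,interpolation=cv2.INTER_CUBIC);cv2.imwrite('pics/w6c.png',c[...,::-1])
```

```text
t 18.4 p [0.5634 0.044  0.0336] e [-3.1413e+00  6.0000e-04 -2.8983e+00] F [-0.2 -0.  -2.3] w 0.0218 ff 30.0
```

View pics/w6c.png

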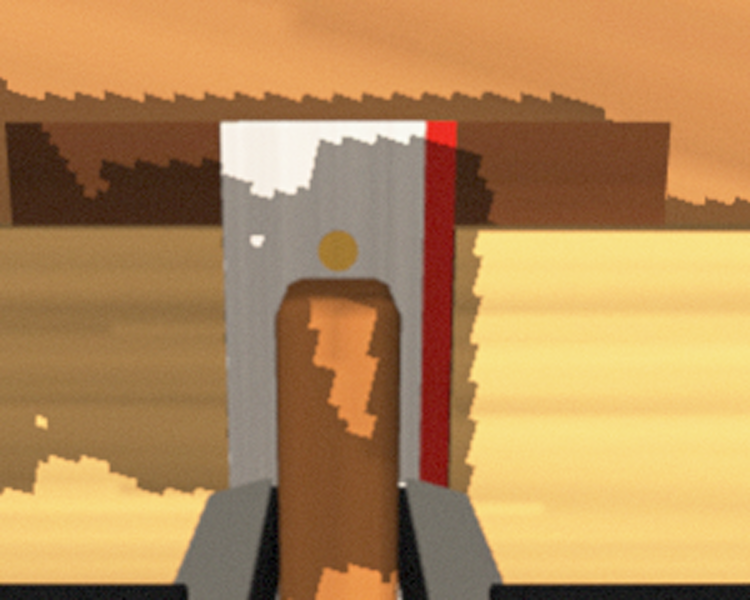

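Run:
```python
from m import *
import pickle
w=pickle.load(open('w6.pkl','rb'));C=cloud(w)
print('blade z',np.nanmedian(C[200:260,272:285,2]),'board z',np.nanmedian(C[200:260,400:450,2]))
redge(w,.0300,132,170);redge(w,.03,180,240);redge(w,.0300,132,270)
w['img'];g=w['img'].astype(int)
for r in (190,215,240): print(r,[tuple(x) for x in g[r,356:370]])
```

```text
blade z 0.0307684921792416 board z 0.02510986486167327
n 38 U [361.67646378 132.        ] [360.3118423 169.       ] ang 13.552771 res 7.805556084608948e-05 offset ey at mid -0.0002772032620469365
n 60 U [360.23407407 180.        ] [358.6339726 239.       ] ang 14.0162945 res 6.292650403674691e-05 offset ey at mid 6.294818585075245e-05
n 138 U [361.67646378 132.        ] [357.72100138 269.        ] ang 13.817391 res 8.500378780826566e-05 offset ey at mid -2.279814424179385e-05
190 [(np.int64(134), np.int64(29), np.int64(22)), (np.int64(136), np.int64(31), np.int64(27)), (np.int64(133), np.int64(25), np.int64(15)), (np.int64(133), np.int64(28), np.int64(22)), (np.int64(113), np.int64(19), np.int64(10)), (np.int64(96), np.int64(56), np.int64(32)), (np.int64(137), np.int64(108), np.int64(66)), (np.int64(160), np.int64(123), np.int64(71)), (np.int64(161), np.int64(121), np.int64(71)), (np.int64(162), np.int64(124), np.int64(74)), (np.int64(159), np.int64(121), np.int64(72)), (np.int64(161), np.int64(122), np.int64(72)), (np.int64(162), np.int64(121), np.int64(73)), (np.int64(157), np.int6
[... 612 characters left out ...]
4(108)), (np.int64(250), np.int64(214), np.int64(127))]
240 [(np.int64(131), np.int64(27), np.int64(20)), (np.int64(134), np.int64(33), np.int64(25)), (np.int64(128), np.int64(20), np.int64(13)), (np.int64(106), np.int64(29), np.int64(15)), (np.int64(123), np.int64(91), np.int64(53)), (np.int64(148), np.int64(115), np.int64(68)), (np.int64(147), np.int64(112), np.int64(64)), (np.int64(150), np.int64(113), np.int64(70)), (np.int64(148), np.int64(113), np.int64(68)), (np.int64(148), np.int64(113), np.int64(68)), (np.int64(150), np.int64(115), np.int64(71)), (np.int64(145), np.int64(110), np.int64(65)), (np.int64(151), np.int64(112), np.int64(66)), (np.int64(227), np.int64(172), np.int64(101))]
```

A thin dark sliver of the line shows beside the red edge, and the measured offset is about 0 mm. Now pushing the fence to the board's edge.

Request:
carry_out --pt "-0.0005 0 0.0004 0 0 0" --pt "-0.001 0 0.0008 0 0 0" --pt "-0.0015 0 0.0012 0 0 0" --pt "-0.002 0 0.0012 0 0 0" --pt "-0.002 0 0.0012 0 0 0"

```text
time: 18.95
tool_pos: [0.5647, 0.0443, 0.0318]
ee_rot: [-3.141, -0.001, -2.899]
wrist_force: [-0.3, 0.2, -3.4]
width: 0.0216
finger_force: 30.0
```

Request:
carry_out --pt "-0.0003 0 0 0 0 0" --pt "-0.0006 0 0 0 0 0" --pt "-0.0009 0 0 0 0 0" --pt "-0.001 0 0 0 0 0" --pt "-0.001 0 0 0 0 0"

```text
time: 19.45
tool_pos: [0.5648, 0.0443, 0.0318]
ee_rot: [-3.141, -0.003, -2.898]
wrist_force: [-4.9, -0.7, -1.4]
width: 0.0214
finger_force: 30.0
```

Request:
carry_out --pt "-0.0004 0 0 0 0 0" --pt "-0.0008 0 0 0 0 0" --pt "-0.0008 0 0.0003 0 0 0" --pt "-0.0008 0 0.0006 0 0 0" --pt "-0.0008 0 0.0008 0 0 0"

```text
time: 19.95
tool_pos: [0.5648, 0.0443, 0.0318]
ee_rot: [-3.141, -0.004, -2.898]
wrist_force: [-8.4, -2.8, 3.7]
width: 0.0218
finger_force: 30.0
```

Run:
```python
from m import *
import pickle
s=now();w=snapshot('wrist');save(w,'w7');pickle.dump(w,open('w7.pkl','wb'))
redge(w,.028,180,240);redge(w,.0280,132,260)
g=w['img'].astype(int)
for r in (190,215,240): print(r,g[r,356:368].sum(-1), g[r,356:368,0])
for c in (230,250,390,410,430): print(c,g[160:182,c].sum(-1))
```

```text
t 19.95 p [0.5648 0.0443 0.0318] e [-3.1415 -0.0044 -2.8985] F [-8.4 -2.8  3.7] w 0.0218 ff 30.0
n 60 U [360.4537225 180.       ] [358.79286987 239.        ] ang 13.884986 res 5.079832061887044e-05 offset ey at mid 0.00019485338261903505
n 128 U [362.08199811 132.        ] [358.39563597 259.        ] ang 13.660301 res 8.669326907839524e-05 offset ey at mid 5.0427096252886314e-05
190 [177 176 177 170 165 172 282 356 370 366 351 352] [132 134 133 132 124  95 129 159 165 162 160 158]
215 [169 173 165 156 165 272 358 348 344 363 337 343] [134 133 131 130 104 122 159 157 156 161 155 155]
240 [176 175 179 163 156 274 331 331 336 315 318 318] [131 132 130 104  79 124 149 149 149 142 145 143]
230 [124 125 114 134 125 126 139 129 147 248 346 375 363 377 365 368 373 375
 367 361 365 356]
250 [118 115 129 141 134 150 124 131 139 259 355 369 384 377 373 374 356 365
 362 368 370 351]
390 [228 239 223 241 249 245 242 238 244 357 523 604 605 608 600 608 608 604
 607 606 603 610]
410 [235 226 243 244 237 243 234 231 251 336 522 599 607 613 602 611 602 607
 610 606 605 601]
430 [230 236 237 238 237 236 247 251 236 341 519 601 609 605 608 604 608 606
 598 607 604 599]
```

The fence is pressed home (8 N) and the blade is seated, with the red edge inside the line's width. Releasing.

Request:
carry_out --pt "0 0 0 0 0 0" --pt "0 0 0 0 0 0" --pt "0 0 0 0 0 0" --pt "0 0 0 0 0 0" --pt "0 0 0 0 0 0" --jaw 1

```text
time: 20.5
tool_pos: [0.5672, 0.0451, 0.0315]
ee_rot: [-3.141, 0.001, -2.898]
wrist_force: [0.5, -0.2, 0.1]
width: 0.0581
finger_force: 0.0
```

Request:
carry_out --pt "0 0 -0.004 0 0 0" --pt "0 0 -0.02 0 0 0" --pt "0 0 -0.05 0 0 0" --pt "0 0 -0.09 0 0 0" --pt "0 0 -0.13 0 0 0"

```text
time: 21.0
tool_pos: [0.5663, 0.0449, 0.1624]
ee_rot: [3.141, -0.001, -2.898]
wrist_force: [0.6, 0.2, 0.7]
width: 0.0934
finger_force: 0.0
```

Request:
carry_out --pt "0.005 0 -0.01 0 0 0" --pt "0.005 0 -0.03 0 0 0" --pt "0.005 0 -0.05 0 0 0" --pt "0.005 0 -0.06 0 0 0" --pt "0.005 0 -0.06 0 0 0"

```text
time: 21.5
tool_pos: [0.5625, 0.0437, 0.2225]
ee_rot: [-3.141, 0.002, -2.898]
wrist_force: [0.8, 0.7, -0.2]
width: 0.0942
finger_force: 0.0
```

Request:
carry_out --pt "0 0 0 0 0 0" --pt "0 0 0 0 0 0" --pt "0 0 0 0 0 0" --pt "0 0 0 0 0 0" --pt "0 0 0 0 0 0"

```text
time: 22.0
tool_pos: [0.5617, 0.0437, 0.2208]
ee_rot: [3.141, -0.001, -2.898]
wrist_force: [0.5, 0.4, 0.7]
width: 0.0935
finger_force: 0.0
```

Run:
```python
from m import *
import pickle
s=now();w=snapshot('wrist');save(w,'w8');pickle.dump(w,open('w8.pkl','wb'))
C=cloud(w);h=cv2.cvtColor(w['img'],cv2.COLOR_RGB2HSV)
m=((h[...,0]<6)|(h[...,0]>174))&(h[...,1]>170)&(C[...,2]<.05)&(C[...,2]>.02)
v,u=np.where(m);print(u.min(),u.max(),v.min(),v.max())
c=cv2.resize(w['img'][60:300,180:480],None,fx=2.5,fy=2.5,interpolation=cv2.INTER_CUBIC);cv2.imwrite('pics/w8c.png',c[...,::-1])
```

```text
t 22.0 p [0.5617 0.0437 0.2208] e [ 3.1415e+00 -8.0000e-04 -2.8984e+00] F [0.5 0.4 0.7] w 0.0935 ff 0.0
255 634 119 298
```

View pics/w8c.png

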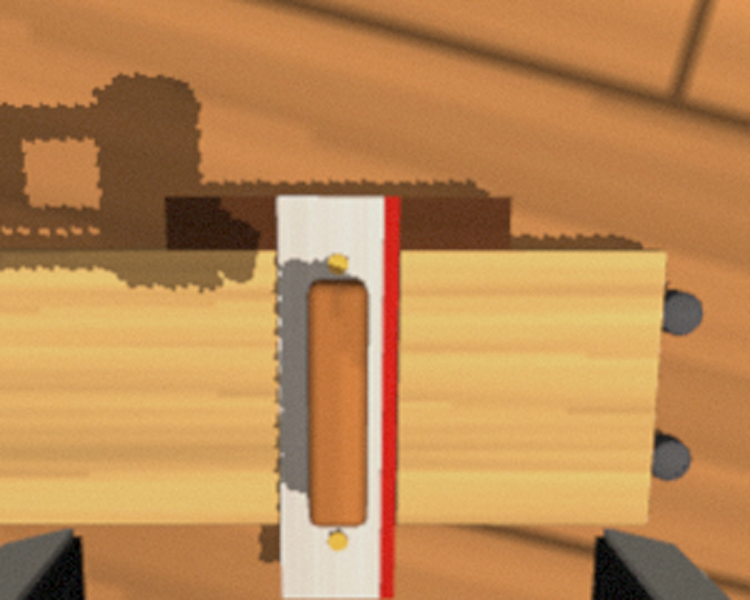

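The fence is flush at crop row 250 and the red edge is at crop column ~398, where the line was. Next is a numeric check of the edge, the plane and the bystanders.

Run:
```python
from m import *
import pickle
w=pickle.load(open('w8.pkl','rb'))
redge(w,.028,142,295,325,350)
g=w['img'].astype(int)
for r in (170,200,225,250): print(r,g[r,333:345].sum(-1),g[r,333:345,0])
C=cloud(w);print('blade z',[round(float(np.nanmedian(C[r-4:r+4,322:330,2])),4) for r in(150,200,260)],'board',np.nanmedian(C[180:250,380:420,2]))
s=snapshot('top');save(s,'top2');D=cloud(s);Z=D[...,2]
a=pickle.load(open('top0.pkl','rb'));d=np.abs(s['img'].astype(int)-a['img']).sum(-1)
for n,(x,y) in dict(glue=(300,150),mallet=(455,165),mhandle=(410,162),sander=(342,301)).items(): print(n,np.median(d[y-6:y+7,x-6:x+7]))
M=((Z>.03)&(Z<.25)).astype(np.uint8);M[:205]=0;M[325:]=0;M[:,:190]=0;M[:,245:]=0
P=D[M>0];print('plane',cv2.minAreaRect(P[:,:2].astype(np.float32)),P[:,2].max())
```

```text
n 153 U [339.27089618 142.        ] [336.23774193 294.        ] ang 13.75165 res 0.00018771088379572666 offset ey at mid -0.0002908810342866378
170 [480 299 274 290 278 280 284 429 528 537 524 531] [220 209 212 215 214 212 165 188 229 230 228 229]
200 [418 297 261 288 285 250 369 476 502 500 511 499] [219 214 209 215 214 181 174 213 226 225 228 225]
225 [306 259 282 274 259 275 416 516 519 518 518 518] [200 211 213 213 208 168 189 229 230 230 230 230]
250 [300 257 278 252 284 351 472 539 547 538 530 541] [208 209 212 207 210 182 203 229 231 229 227 229]
blade z [0.0291, 0.0609, 0.06] board 0.025047924445419936
glue 18.0
mallet 27.0
mhandle 21.0
sander 171.0
plane ((0.46992725133895874, 0.3405606746673584), (0.19833987951278687, 0.05643574520945549), 2.107440948486328) 0.13418661411606483
```

Run:
```python
from m import *
import pickle
for s in (pickle.load(open('top0.pkl','rb')),snapshot('top')):
    D=cloud(s);Z=D[...,2];m=np.zeros(Z.shape,bool);m[278:325,310:375]=1;P=D[m&(Z>.02)&(Z<.04)];print(len(P),cv2.minAreaRect(P[:,:2].astype(np.float32)))
now();print(close_job())
```

```text
1099 ((0.3853490650653839, 0.005622453987598419), (0.07052524387836456, 0.10978616029024124), 12.083897590637207)
447 ((0.38553938269615173, 0.005649454891681671), (0.06853550672531128, 0.11100614815950394), 11.010093688964844)
t 22.15 p [0.5619 0.0437 0.2212] e [-3.1416e+00 -1.0000e-04 -2.8983e+00] F [-0.3  0.2  0.3] w 0.0941 ff 0.0
the job is handed in; nothing more can be done
None
```

The job is handed in at 22 s: the plane stands on its sole in the tray, and the square lies on the board with its fence against the near edge and its red edge within about 0.3 mm of the pencil line; the mallet, glue bottle and sanding block show no sign of having moved.

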